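# Seat a mirror handle home in its V-groove assembly fixture

## Task

Take the bare steel mirror handle from its white rest, lay it in the open V-groove of the assembly fixture and push it gently along the groove, in under the hood against the drag of the leaf spring, until it has pressed the hidden stop pin fully home and the little tab on the hood stands right up. Do not ram the stop, leave the handle lying home in the groove, and do not disturb the jaw model, the slide box or the floss box.

Things in the scene. Friction and masses are not known exactly. Their poses are not given: they have to be found in the camera images.
- handle: Loose plain steel round rod (the handle of a mouth mirror without its head), 12 mm diameter, 110 mm long, about 60 g, with fine dark rings; both ends flat and alike. Origin at its centre; its x axis runs along the rod. At the start it lies level on the white rest, its centre 16 mm above the desk.
- rest: White plastic instrument rest fixed to the desk, base plate 84x30 mm, top 4 mm above the desk. Origin at the centre of its underside, x along the handle it carries. Two notched posts, 72 mm apart and 6 mm thick, hold the handle; between them the space under and beside the handle is free down to the base plate.
- fixture: Aluminium V-groove fixture fixed to the desk, 200x50 mm, dark hood over one end. Origin: centre of its underside; x along the groove to the hooded end, z up. The handle lies in the groove at y = 0 with its centre at z = 29 mm; rail tops at z = 26 mm. Open part x = -100 to 20 mm; in it a full-width recess, x = -65 to -15 mm, floor z = 10 mm, leaves room for fingers beside the handle.
- hood_mouth (a point): Middle of the tunnel's mouth in the dark hood, at fixture x = 20, y = 0, z = 29 mm, on the line of the laid handle. The hood covers x = 20 to 100 mm, its top is at z = 50 mm. The tunnel is 19 mm wide and ends 45 mm above the desk. Inside, a leaf spring slopes down and presses on the handle's top from about 20 mm past the mouth on: pushing then takes about 1 to 6 N.
- home_pin (a joint): Travel of the stop pin inside the hood (m): 0 untouched, 0.004 fully in, a hard stop. A light spring (under 1 N) holds it out; the leaf spring's drag keeps the handle where it is pushed. The untouched face is adjustable, 31 to 61 mm past the mouth, in line with the groove; it cannot be seen. More than 15 N on it spoils its setting.
- tab_top (a point): Top of the small steel tab in the middle of the hood's roof (fixture x = 60, y = 0 mm). The stop pin drives it: it rises by twice the pin's travel, from z = 55 mm (untouched) to z = 63 mm when the pin is fully in.
- jaw_model: Bystander: teaching model of the jaws with teeth, 81x71x68 mm, to the left of the fixture. Origin at the centre of its underside.
- glass_box: Bystander: white box for glass slides, 68x88x36 mm, beside the rest, in front of the microscope's right side. Origin at the centre of its underside.
- floss: Bystander: upright white floss box with a green top, 20x44x62 mm, to the left of the fixture. Origin at the centre of its underside.

How it is judged:
On the way, in this order (a step that is already met when the one before it is completed fails the run):
1. the handle lies in the V-groove (y of handle in the frame of fixture between -0.0025 and 0.0025 m and z of handle in the frame of fixture between 0.0265 and 0.0315 m and x of handle in the frame of fixture between -0.075 and 0.035 m and angle between the x axis of handle and the x axis of fixture, either way round below 0.05 rad), for 0.2 s.
2. the handle has pressed the stop pin home (value of joint home_pin above 0.003 m), for 0.2 s.
At the end, for the whole second after the job is handed in: The handle lies at rest in the groove (centre within 2.5 mm of the groove's line and of its seated height, along it within 0.05 rad) and still holds the stop pin pressed in by more than 3 of its 4 mm (all of step 1 and value of joint home_pin above 0.003 m and linear speed of handle below 0.01 m/s); the robot touches nothing.
It fails at once if the handle presses on the stop pin with more than 15 N (contact force between handle and home_pin above 15 N).
It fails at once if the jaw model is moved more than 15 mm (distance of jaw_model from where it was at the start of the episode above 0.015 m).
It fails at once if the slide box is moved more than 15 mm (distance of glass_box from where it was at the start of the episode above 0.015 m).
It fails at once if the floss box is moved more than 15 mm (distance of floss from where it was at the start of the episode above 0.015 m).
It also fails if it takes over 64 s, if anything falls off the work surface, if the arm or the gripper's body presses on something with over 40 N, if the wrist force passes 120 N, or if a joint passes its speed limit or range.

## Robot

A 7-joint arm with a two-finger parallel gripper is mounted at the origin on a cart in front of the work surface, level with it; the furniture and walls round the work are solid. World frame = base frame: x ahead of the robot, y to its left, z up, the work surface at z = 0. Lengths are in m, angles in rad, forces in N, time in s.
With the tool pointing down it reaches from about 0.4 to 0.875 m from the base axis. Payload 6.5 kg.
Tool frame: the origin (TCP) lies at the very end of the fingers, on their centre line; the grasp point (between the pads) lies 19 mm behind it; z points along the fingers, y is the line along which they close (so a half turn about z gives the same grasp; the last joint's range is limited). The gripper opens to 85 mm and grips with 20 to 120 N. Pads are 22 mm wide; open, the fingers measure 114 mm over their backs; the gripper's body (76 mm by 85 mm) begins 54 mm behind the grasp point. The pads swing forward as they close: fully open they stand 13 mm farther back than shut.
Start: joints at [1.269, 0.536, -0.004, 1.538, 0.003, 1.067, -0.071], TCP at [0.152, -0.632, 0.231] pointing down, gripper open.
Joint ranges: [-2.7, 2.7], [-0.37, 2.16], [-1.27, 1.26], [0.24, 2.4], [-1.31, 4.45], [0.19, 1.91], [-2.76, 2.76]. Speed limits (rad/s): [2.39, 2.39, 3.14, 3.14, 3.14, 3.14, 3.14].

## Interface

Orientations are given as [roll, pitch, yaw] about the fixed x, y, z axes, in that order (R = Rz(yaw) Ry(pitch) Rx(roll)).
In Python, from rig import env gives the robot as it stands.
- The arm moves only by the tool apply_moves, never from a script. Its argument "motion" is a list of rows, each a list of 4 numbers: the shift along the tool's x, y, z in mm, then the turn about the tool's z in degrees. In form: [[tx, ty, tz, spin], ...]. A call has 1 to 5 rows; each row is the pose to reach, as a shift and turn from the pose commanded when the call began, along the tool's axes at that moment; what a row does not reach only later rows make up. A row lasts 1/10 s, in which the tool goes at most 50 mm and 8.59 degrees, less where a joint would pass 70% of its speed; a pose out of reach is approached as far as the arm can. A call with a gripper value outside its range is refused whole. "hand" is the finger opening in mm, from 0 to 85.4, set as the call begins (left out, the last holds). The fingers move at their own pace and stop on an object; the grip force is fixed at half the most. Time passes only in rows, so rows that repeat a pose let the fingers close. It gives the time, the measured TCP pose, the force, the opening and the grip force at its end, in the units of the state.
- env.observe(): the state, without advancing time (a new reading comes with each control period).
- env.snapshot(name): name is "side" or "top"; returns the picture (420x560x3 uint8, red, green, blue); there is no depth.
- env.calibration(name): a dict with "fx", "fy", "cx", "cy" (pixels), "cam_to_world" (4x4, takes a point from camera to world coordinates). Camera axes: x right, y down, z forward; pixel columns grow to the right and rows downward; lengths in m; the calibration is good to about 2 mm. A picture is of the moment at which its call begins. calibration takes no time and is no camera call.
- env.sign_off(): hands the job in; it is judged then, once.
The state is a dict: "t": time; "joint_pos": joint angles; "joint_vel": joint speeds; "joint_torque": joint torques, N m; "ee_pos": TCP position; "ee_rot": TCP orientation; "wrist_force": force on the tool from outside, world axes, zero at the start; "wrist_torque": the same for the moment, N m; "gripper_width": opening from 0.0 (shut) to 1.0 (fully open); "finger_force": force on a finger pad.
Only numpy, scipy, OpenCV 4.12 (cv2) and the standard library are available. Lean on these libraries where they do the work, as an engineer would, in place of code of your own. Each camera call takes 0.05 s, during which the arm holds its last target. There are 200 camera calls.

## Working session

There is one attempt and no reset: what is moved stays moved. The work goes in short steps, Python scripts to look and compute and a tool call to move; the robot and the scene stay as the last step left them, time stands still between calls to the robot, and variables do not carry over. Pictures are saved under pics/ and viewed, at most 10 in all, crops included, and the job is handed in when it is done.

Besides the shell and the picture viewer there is one more tool, called after "Emit:" as name([rows], argument=value, ...), one row to a line, values as JSON. apply_moves: Moves the arm, as the interface text tells. Its arguments: {"type":"object","properties":{"motion":{"type":"array"},"hand":{"type":"number"}},"required":["motion"]}

```bash
mkdir -p pics; ls
python3 - <<'E'
from rig import env
import cv2
s=env.observe();print({k:s[k] for k in("t","ee_pos","ee_rot","gripper_width","wrist_force")})
for n in("side","top"):
    cv2.imwrite(f"pics/{n}0.png",env.snapshot(n)[:,:,::-1]);c=env.calibration(n);print(n,c)
E
```

```text
pics
{'t': 0.0, 'ee_pos': array([ 0.15165635, -0.63139975,  0.23040479]), 'ee_rot': array([-3.13983874e+00,  1.37285223e-04,  2.35826550e-01]), 'gripper_width': 0.9954452199369671, 'wrist_force': array([ 0.29255519, -0.24235855,  0.38982462])}
side {'fx': 394.90968327135704, 'fy': 394.90968327135704, 'cx': 275.3075857479414, 'cy': 207.82492079111395, 'cam_to_world': array([[ 0.97963845, -0.10761179,  0.16949398,  0.40831769],
       [-0.19962941, -0.61195158,  0.76528646, -0.51329307],
       [ 0.02136826, -0.78354002, -0.62097378,  0.60468382],
       [ 0.        ,  0.        ,  0.        ,  1.        ]])}
top {'fx': 410.3398114390127, 'fy': 410.3398114390127, 'cx': 282.1408655971615, 'cy': 208.5917120452346, 'cam_to_world': array([[-0.00742002, -0.99239262,  0.12288948,  0.45682401],
       [-0.9998464 ,  0.00931421,  0.01484652,  0.1385209 ],
       [-0.01587819, -0.12276044, -0.9923093 ,  0.92857695],
       [ 0.        ,  0.        ,  0.        ,  1.        ]])}
```

View pics/top0.png

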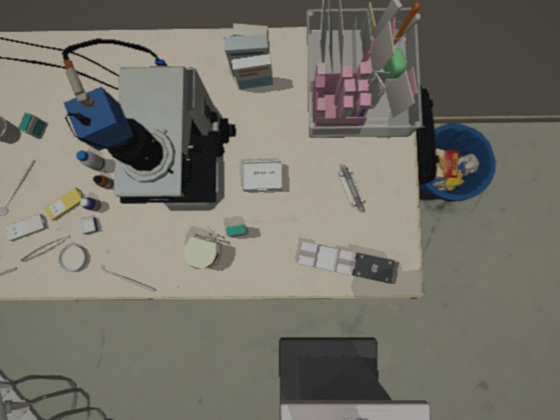

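View pics/side0.png

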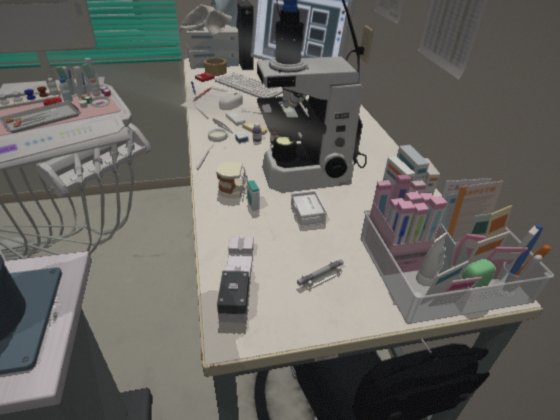

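The top view shows the handle on its rest around (351,188). The fixture runs from (300,252) to (395,268), with its hood on the right at about (375,267). The jaw model is at (203,250), the floss box at (236,230) and the slide box at (263,176). I'll enlarge both areas.

Run:
```python
import cv2,numpy as np
t=cv2.imread("pics/top0.png");s=cv2.imread("pics/side0.png")
a=cv2.resize(t[155:295,285:410],None,fx=4,fy=4,interpolation=cv2.INTER_CUBIC)[:560]
b=cv2.resize(s[225:325,210:360],None,fx=5,fy=5,interpolation=cv2.INTER_CUBIC)
cv2.imwrite("pics/tc.png",a);cv2.imwrite("pics/sc.png",b)
```

```text
(no output)
```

View pics/tc.png

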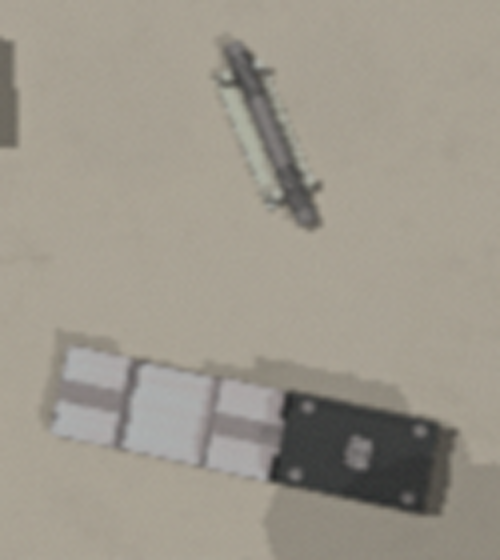

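View pics/sc.png

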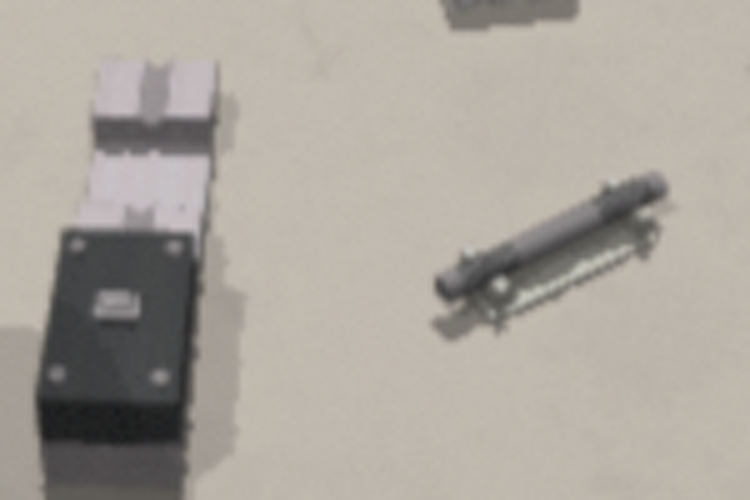

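The top crop shows the handle from (228,42) to (312,222) in crop pixels at 4x. The fixture's open end is at left, with corners (65,347) and (55,437); the hood corners are (287,392), (440,425), (428,515) and (275,483), and the tab is at (358,453). In the side crop at 5x, the handle runs from (665,185) to (445,290) and the tab is at (117,303). Next I'll cast rays.

```bash
cat > h.py <<'E'
from rig import env
import numpy as np,cv2
def ray(n,u,v):
    c=env.calibration(n);T=c["cam_to_world"]
    return T[:3,3],T[:3,:3]@np.array([(u-c["cx"])/c["fx"],(v-c["cy"])/c["fy"],1])
def onz(n,u,v,z):
    o,d=ray(n,u,v);return o+d*(z-o[2])/d[2]
def tri(a,b):
    (o1,d1),(o2,d2)=ray("top",*a),ray("side",*b)
    k=np.linalg.lstsq(np.c_[d1,-d2],o2-o1,rcond=None)[0]
    p,q=o1+k[0]*d1,o2+k[1]*d2;return (p+q)/2,np.linalg.norm(p-q)
def proj(n,P):
    c=env.calibration(n);T=np.linalg.inv(c["cam_to_world"]);p=T[:3,:3]@np.array(P)+T[:3,3]
    return np.array([c["fx"]*p[0]/p[2]+c["cx"],c["fy"]*p[1]/p[2]+c["cy"]])
E
python3 - <<'E'
from h import *
np.set_printoptions(precision=4,suppress=True)
T=lambda x,y:(285+(x+.5)/4-.5,155+(y+.5)/4-.5)
S=lambda x,y:(210+(x+.5)/5-.5,225+(y+.5)/5-.5)
a=onz("top",*T(228,42),.016);b=onz("top",*T(312,222),.016)
print("handle top",a,b,(a+b)/2,np.linalg.norm(a-b),np.degrees(np.arctan2(*(a-b)[[1,0]])))
c=onz("side",*S(663,186),.016);d=onz("side",*S(447,289),.016)
print("handle side",c,d,(c+d)/2,np.linalg.norm(c-d),np.degrees(np.arctan2(*(c-d)[[1,0]])))
print("tri",tri(T(228,42),S(663,186)),tri(T(312,222),S(447,289)))
# rail end corners, hood corners
e=[onz("top",*T(*p),.026) for p in((65,347),(55,437))]
h=[onz("top",*T(*p),.05) for p in((287,392),(440,425),(428,515),(275,483))]
print("rail end",e,np.linalg.norm(e[0]-e[1]));print("hood",np.array(h),"w/l",np.linalg.norm(h[0]-h[3]),np.linalg.norm(h[0]-h[1]))
m=sum(h)/4;g=(e[0]+e[1])/2
print("hoodc",m,"endc",g,"dist(160)",np.linalg.norm((m-g)[:2]),"yaw",np.degrees(np.arctan2(*(m-g)[[1,0]])))
print("tab top",onz("top",*T(358,453),.055),"tab side",onz("side",*S(117,298),.055))
hs=[onz("side",*S(*p),.05) for p in((62,230),(195,235),(185,402),(38,398))];print("hood side",np.array(hs),sum(hs)/4)
es=[onz("side",*S(*p),.026) for p in((100,58),(218,60))];print("end side",sum(es)/2,np.linalg.norm(es[0]-es[1]))
E
```

```text
handle top [0.6678 0.0167 0.016 ] [ 0.5647 -0.0275  0.016 ] [ 0.6163 -0.0054  0.016 ] 0.11217695866169872 23.208294816562972
handle side [0.6689 0.0131 0.016 ] [ 0.5678 -0.0242  0.016 ] [ 0.6184 -0.0055  0.016 ] 0.10783497562153216 20.27322441303904
tri (array([0.6694, 0.016 , 0.0127]), np.float64(0.0017667488208135912)) (array([ 0.5655, -0.0271,  0.0195]), np.float64(0.0025252195854011668))
rail end [array([0.4958, 0.1115, 0.026 ]), array([0.4469, 0.1175, 0.026 ])] 0.04924547878890098
hood [[ 0.4699 -0.0053  0.05  ]
 [ 0.452  -0.0854  0.05  ]
 [ 0.4051 -0.0772  0.05  ]
 [ 0.4223  0.0024  0.05  ]] w/l 0.04828383782291507 0.0821547483281504
hoodc [ 0.4373 -0.0414  0.05  ] endc [0.4713 0.1145 0.026 ] dist(160) 0.1595503885132766 yaw -102.30364717017615
tab top [ 0.4377 -0.0407  0.055 ] tab side [ 0.4393 -0.0391  0.055 ]
hood side [[ 0.4233  0.0018  0.05  ]
 [ 0.4719 -0.0097  0.05  ]
 [ 0.4572 -0.0852  0.05  ]
 [ 0.4077 -0.0743  0.05  ]] [ 0.44   -0.0419  0.05  ]
end side [0.4744 0.1153 0.026 ] 0.050853304144310364
```

Emit:
apply_moves([
  [38,-32,0,0],
  [76,-64,0,0],
  [114,-96,0,0],
  [152,-128,0,0],
  [190,-160,0,0],
], hand=85)

```text
t: 0.6
ee_pos: [0.2999, -0.4301, 0.2311]
ee_rot: [-3.141, 0.0, 0.236]
wrist_force: [0.5, 0.5, -0.3]
gripper_width: 0.993
finger_force: 0.0
```

Emit:
apply_moves([
  [38,-32,0,0],
  [76,-64,0,0],
  [114,-96,0,0],
  [152,-128,0,0],
  [190,-160,0,0],
])

```text
t: 1.1
ee_pos: [0.4472, -0.2303, 0.2312]
ee_rot: [3.142, 0.0, 0.236]
wrist_force: [0.9, -0.2, -0.5]
gripper_width: 0.994
finger_force: 0.0
```

Emit:
apply_moves([
  [38,-32,0,0],
  [76,-64,0,0],
  [114,-96,0,0],
  [152,-128,0,0],
  [190,-160,0,0],
])

```text
t: 1.6
ee_pos: [0.5946, -0.0305, 0.231]
ee_rot: [3.141, 0.001, 0.236]
wrist_force: [0.7, -0.4, 0.4]
gripper_width: 0.994
finger_force: 0.0
```

Emit:
apply_moves([
  [14,-10,40,-4],
  [28,-19,80,-8.5],
  [28,-19,130,-8.5],
  [28,-19,130,-8.5],
], hand=50)

```text
t: 2.0
ee_pos: [0.6111, -0.0069, 0.0943]
ee_rot: [-3.137, 0.013, 0.385]
wrist_force: [-1.9, -0.7, -0.9]
gripper_width: 0.589
finger_force: 0.0
```

Run:
```python
from h import *
s=env.observe();print(s["ee_pos"],s["ee_rot"],s["gripper_width"],s["joint_pos"])
p=s["ee_pos"];print(proj("top",p),proj("side",p),"j7 etc")
im=[]
for n in("top","side"):
    i=env.snapshot(n);cv2.imwrite(f"pics/{n}1.png",i[:,:,::-1]);
    u,v=map(int,proj(n,[.617,-.0055,.016]));im.append(cv2.resize(i[v-60:v+60,u-45:u+45,::-1],None,fx=4,fy=4,interpolation=cv2.INTER_CUBIC));print(u-45,v-60)
cv2.imwrite("pics/c1.png",np.hstack(im))
```

```text
[ 0.6110533  -0.00687967  0.09432577] [-3.13670942  0.012557    0.38541434] 0.5888158326752748 [ 0.13632392  0.66546339 -0.27771827  1.71345647  0.23476436  0.80908977
 -1.43559048]
[358.64826222 183.33029394] [321.59951383 244.26144151] j7 etc
307 127
275 211
```

View pics/c1.png

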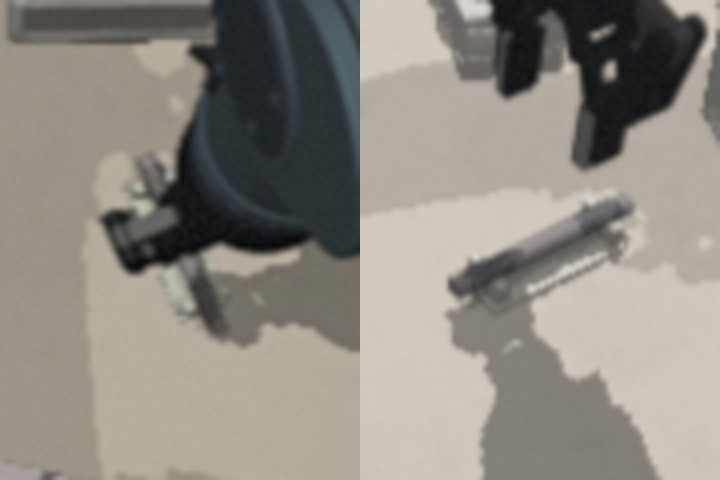

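The side crop shows the open fingers either side of the handle. Their tips are at about (312,233) and (332,251), and the midpoint agrees with the projected TCP to within about 2 px. I'll settle, then descend.

Emit:
apply_moves([
  [0,0,0,0],
  [0,0,0,0],
  [0,0,40,0],
  [0,0,40,0],
])

```text
t: 2.5
ee_pos: [0.6144, -0.0077, 0.0594]
ee_rot: [-3.14, 0.004, 0.384]
wrist_force: [-0.8, 0.2, -1.0]
gripper_width: 0.583
finger_force: 0.0
```

Emit:
apply_moves([
  [3,-1,20,0],
  [3,-1,40,0],
  [3,-1,52,0],
  [3,-1,52,0],
  [3,-1,52,0],
])

```text
t: 3.0
ee_pos: [0.6198, -0.0051, 0.0105]
ee_rot: [3.141, -0.001, 0.384]
wrist_force: [0.5, -0.2, 0.9]
gripper_width: 0.586
finger_force: 0.0
```

Emit:
apply_moves([
  [0,0,0,0],
  [0,0,0,0],
  [0,0,0,0],
  [0,0,0,0],
  [0,0,0,0],
], hand=22)

```text
t: 3.5
ee_pos: [0.6191, -0.0051, 0.0094]
ee_rot: [3.142, 0.0, 0.384]
wrist_force: [-0.2, 0.3, -0.1]
gripper_width: 0.26
finger_force: 0.0
```

Emit:
apply_moves([
  [0,0,3,0],
  [0,0,3,0],
])

```text
t: 3.7
ee_pos: [0.6187, -0.005, 0.0058]
ee_rot: [-3.141, 0.001, 0.384]
wrist_force: [-0.2, 0.0, -0.3]
gripper_width: 0.255
finger_force: 0.0
```

Emit:
apply_moves([
  [0,0,0,0],
  [0,0,0,0],
  [0,0,0,0],
  [0,0,0,0],
  [0,0,0,0],
], hand=0)

```text
t: 4.2
ee_pos: [0.6189, -0.0048, 0.0062]
ee_rot: [-3.141, 0.0, 0.384]
wrist_force: [-0.5, 0.7, -0.5]
gripper_width: 0.112
finger_force: 58.5
```

Emit:
apply_moves([
  [0,0,-15,0],
  [0,0,-50,0],
  [0,0,-100,0],
  [-10,-10,-100,-6],
  [-22,-21,-100,-13],
])

```text
t: 4.7
ee_pos: [0.5929, 0.0058, 0.1095]
ee_rot: [3.138, -0.004, 0.615]
wrist_force: [0.3, -1.0, -1.6]
gripper_width: 0.111
finger_force: 58.5
```

```bash
cat > d.py <<'E'
from h import *
import sys
# target x y z yaw -> tool delta
s=env.observe();p=s["ee_pos"];y=s["ee_rot"][2];T=np.array(list(map(float,sys.argv[1:5])))
d=T[:3]-p;print("t",s["t"],"p",p.round(4),"yaw",y.round(4),"w",s["gripper_width"],"F",s["wrist_force"].round(2),"j7",s["joint_pos"][6])
print("tool delta mm",1e3*np.array([d[0]*np.cos(y)+d[1]*np.sin(y),d[0]*np.sin(y)-d[1]*np.cos(y),-d[2]]).round(5),"spin",-np.degrees(T[3]-y))
E
python3 d.py .4602 .0582 .10 1.356
```

```text
t 4.7 p [0.5929 0.0058 0.1095] yaw 0.6145 w 0.11146065729293382 F [ 0.34 -1.04 -1.55] j7 -1.2709260436114616
tool delta mm [ -78.21 -119.37    9.53] spin -42.48427753687892
```

Emit:
apply_moves([
  [-16,-24,0,-8],
  [-32,-48,0,-16],
  [-48,-72,0,-24],
  [-64,-96,0,-32],
  [-78,-119,0,-40],
])

```text
t: 5.2
ee_pos: [0.4581, 0.0587, 0.1073]
ee_rot: [3.14, 0.001, 1.315]
wrist_force: [-0.2, 0.4, 0.0]
gripper_width: 0.109
finger_force: 58.6
```

Emit:
apply_moves([
  [0,0,0,0],
  [0,0,0,0],
  [0,0,0,0],
])

```text
t: 5.5
ee_pos: [0.4602, 0.0583, 0.107]
ee_rot: [3.139, -0.0, 1.307]
wrist_force: [0.7, 0.2, -0.6]
gripper_width: 0.112
finger_force: 58.6
```

```bash
python3 d.py .4602 .0582 .06 1.356
python3 - <<'E'
from h import *
i=env.snapshot("side")[:,:,::-1];cv2.imwrite("pics/side2.png",i)
j=env.snapshot("top")[:,:,::-1];cv2.imwrite("pics/top2.png",j)
a=cv2.resize(i[190:330,190:290],None,fx=4,fy=4,interpolation=cv2.INTER_CUBIC)
b=cv2.resize(j[180:320,290:390],None,fx=4,fy=4,interpolation=cv2.INTER_CUBIC)
cv2.imwrite("pics/c2.png",np.hstack([a,b]))
E
```

```text
t 5.5 p [0.4602 0.0583 0.107 ] yaw 1.3068 w 0.11199329134526939 F [ 0.72  0.23 -0.6 ] j7 -0.8493659474857732
tool delta mm [-0.13  0.   46.97] spin -2.818415432158002
```

View pics/c2.png

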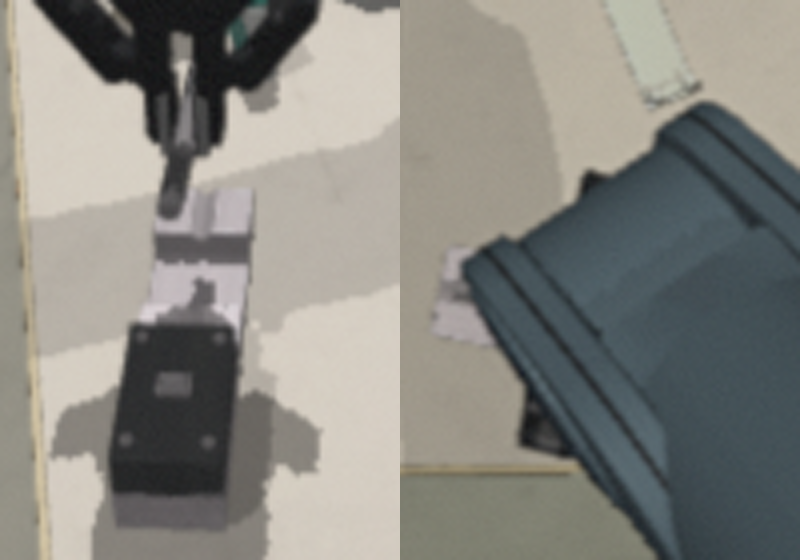

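The rod is held level, with its near tip at about (172,208) in the side crop, above the open end of the fixture. The top view is blocked by the arm. I'll fix the yaw, lower to just above the rails and measure in the side view.

Emit:
apply_moves([
  [0,0,20,-2.8],
  [0,0,45,-2.8],
  [0,0,62,-2.8],
  [0,0,62,-2.8],
  [0,0,62,-2.8],
])

```text
t: 6.1
ee_pos: [0.4591, 0.0589, 0.0445]
ee_rot: [-3.141, 0.0, 1.358]
wrist_force: [0.7, 0.3, -0.1]
gripper_width: 0.116
finger_force: 58.6
```

```bash
python3 d.py .4602 .0582 .0192 1.356
python3 - <<'E'
from h import *
i=env.snapshot("side")[:,:,::-1];cv2.imwrite("pics/side3.png",i)
a=cv2.resize(i[215:315,205:285],None,fx=6,fy=6,interpolation=cv2.INTER_CUBIC)
cv2.imwrite("pics/c3.png",a)
o=np.array([.4513,.0172]);f=np.array([-.213,-.977])
P=lambda x,z:(proj("side",[*(o+x*f),z])-[205,215])*6
for q in((.015,.055),(-.04,.055),(.02,.029),(.06,.055),(-.095,.029)):print(q,P(*q).round(0))
E
```

```text
t 6.1 p [0.4591 0.0589 0.0445] yaw 1.3576 w 0.11586088340833751 F [ 0.71  0.33 -0.12] j7 -0.9008205694655277
tool delta mm [-0.45  1.22 25.26] spin 0.09201538587162161
(0.015, 0.055) [180. 310.]
(-0.04, 0.055) [196. 188.]
(0.02, 0.029) [182. 378.]
(0.06, 0.055) [166. 421.]
(-0.095, 0.029) [212. 133.]
```

View pics/c3.png

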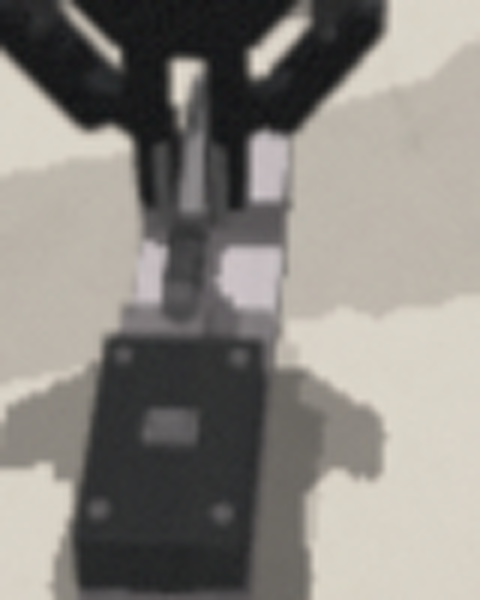

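The rod tip is at (181,305) in the crop, about where predicted, clear of the hood mouth and about 1 mm from the groove line. I'll shift 1 mm and lower.

Emit:
apply_moves([
  [0,1,8,0],
  [0,1,14,0],
  [0,1,19,0],
  [0,1,22,0],
  [0,1,22,0],
])

```text
t: 6.65
ee_pos: [0.4593, 0.0587, 0.0218]
ee_rot: [-3.141, 0.0, 1.358]
wrist_force: [-0.3, -0.2, -0.3]
gripper_width: 0.114
finger_force: 58.6
```

Emit:
apply_moves([
  [0,0,1,0],
  [0,0,1,0],
  [0,0,2,0],
  [0,0,2,0],
])

```text
t: 7.05
ee_pos: [0.4602, 0.0587, 0.0205]
ee_rot: [3.141, -0.0, 1.358]
wrist_force: [1.2, 0.5, 0.4]
gripper_width: 0.107
finger_force: 58.7
```

Emit:
apply_moves([
  [0,0,0.5,0],
  [0,0,1,0],
  [0,0,1.5,0],
  [0,0,1.5,0],
])

```text
t: 7.45
ee_pos: [0.4612, 0.0587, 0.0194]
ee_rot: [3.139, -0.001, 1.358]
wrist_force: [3.1, -0.7, 5.7]
gripper_width: 0.115
finger_force: 59.2
```

Emit:
apply_moves([
  [0,1,0,0],
  [0,1,0,0],
  [0,1,0,0],
])

```text
t: 7.75
ee_pos: [0.4615, 0.0586, 0.0192]
ee_rot: [3.14, -0.001, 1.358]
wrist_force: [1.9, -0.9, 5.4]
gripper_width: 0.106
finger_force: 59.2
```

Emit:
apply_moves([
  [0,0,0,0],
  [0,0,0,0],
  [0,0,0,0],
  [0,0,0,0],
], hand=32)

```text
t: 8.15
ee_pos: [0.4602, 0.0584, 0.0186]
ee_rot: [-3.141, 0.0, 1.358]
wrist_force: [0.4, 0.6, -0.1]
gripper_width: 0.375
finger_force: 0.0
```

Emit:
apply_moves([
  [0,0,-20,0],
  [0,0,-45,0],
  [15,0,-45,0],
  [45,0,-45,0],
  [75,0,-45,0],
])

```text
t: 8.65
ee_pos: [0.4766, 0.132, 0.0639]
ee_rot: [3.141, 0.0, 1.356]
wrist_force: [1.3, -0.4, 0.7]
gripper_width: 0.375
finger_force: 0.0
```

```bash
python3 d.py .4768 .1296 .028 1.358
python3 - <<'E'
from h import *
i=env.snapshot("side")[:,:,::-1];cv2.imwrite("pics/side4.png",i)
a=cv2.resize(i[215:315,205:285],None,fx=6,fy=6,interpolation=cv2.INTER_CUBIC)
j=env.snapshot("top")[:,:,::-1];b=cv2.resize(j[220:300,300:340],None,fx=7.5,fy=7.5,interpolation=cv2.INTER_CUBIC)
cv2.imwrite("pics/c4.png",np.hstack([a,b]))
E
```

```text
t 8.65 p [0.4766 0.132  0.0639] yaw 1.3564 w 0.37533183556977373 F [ 1.33 -0.41  0.73] j7 -0.9983480734178761
tool delta mm [-2.26  0.7  35.9 ] spin -0.0902612442901697
```

View pics/c4.png

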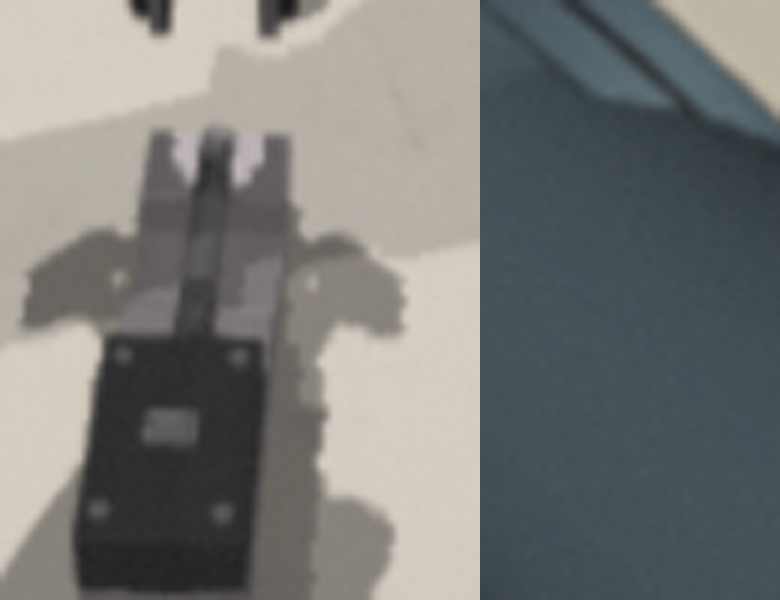

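The handle lies in the V-groove. Its tail is at about (213,130) in the side crop, at the fixture's open end, and it runs straight along the groove to the hood mouth. I'll close the fingers and push on the tail just above the rails.

Emit:
apply_moves([
  [0,1,0,0],
  [0,1,0,0],
  [0,1,10,0],
  [0,1,25,0],
  [0,1,35,0],
], hand=0)

```text
t: 9.25
ee_pos: [0.4766, 0.1306, 0.027]
ee_rot: [-3.14, 0.001, 1.357]
wrist_force: [-0.0, -0.3, 0.4]
gripper_width: 0.003
finger_force: 0.0
```

Emit:
apply_moves([
  [0,0,0,0],
  [0,0,0,0],
  [-3,0,0,0],
  [-6,0,0,0],
  [-9,0,0,0],
])

```text
t: 9.75
ee_pos: [0.4757, 0.1224, 0.0291]
ee_rot: [3.141, -0.0, 1.358]
wrist_force: [0.7, -0.8, 0.4]
gripper_width: 0.001
finger_force: 0.0
```

Emit:
apply_moves([
  [-4,0,0,0],
  [-8,0,0,0],
  [-12,0,0,0],
  [-16,0,0,0],
  [-20,0,0,0],
])

```text
t: 10.25
ee_pos: [0.4713, 0.1029, 0.0288]
ee_rot: [3.141, -0.0, 1.358]
wrist_force: [0.5, 0.5, 1.0]
gripper_width: -0.004
finger_force: 0.4
```

Emit:
apply_moves([
  [-2,0,0,0],
  [-4,0,0,0],
  [-6,0,0,0],
  [-8,0,0,0],
  [-10,0,0,0],
])

```text
t: 10.75
ee_pos: [0.4691, 0.0934, 0.0287]
ee_rot: [-3.141, -0.0, 1.358]
wrist_force: [-0.2, 1.4, -0.1]
gripper_width: 0.0
finger_force: 0.9
```

Emit:
apply_moves([
  [-1.5,0,0,0],
  [-3,0,0,0],
  [-4.5,0,0,0],
  [-6,0,0,0],
  [-6,0,0,0],
])

```text
t: 11.25
ee_pos: [0.4679, 0.0874, 0.0288]
ee_rot: [-3.142, 0.0, 1.358]
wrist_force: [0.3, 2.8, 0.0]
gripper_width: -0.001
finger_force: 1.7
```

Emit:
apply_moves([
  [-0.6,0,0,0],
  [-1.2,0,0,0],
  [-1.8,0,0,0],
  [-2.5,0,0,0],
  [-2.5,0,0,0],
])

```text
t: 11.75
ee_pos: [0.4673, 0.0849, 0.0287]
ee_rot: [-3.141, 0.0, 1.358]
wrist_force: [1.2, 2.9, 1.2]
gripper_width: -0.004
finger_force: 1.8
```

Emit:
apply_moves([
  [-0.6,0,0,0],
  [-1.2,0,0,0],
  [-1.8,0,0,0],
  [-2.5,0,0,0],
  [-2.5,0,0,0],
])

```text
t: 12.25
ee_pos: [0.4668, 0.0825, 0.0287]
ee_rot: [-3.141, 0.0, 1.358]
wrist_force: [0.5, 3.6, 1.1]
gripper_width: 0.003
finger_force: 1.8
```

Emit:
apply_moves([
  [-0.6,0,0,0],
  [-1.2,0,0,0],
  [-1.8,0,0,0],
  [-2.5,0,0,0],
  [-2.5,0,0,0],
])

```text
t: 12.75
ee_pos: [0.4663, 0.08, 0.0288]
ee_rot: [-3.141, 0.0, 1.358]
wrist_force: [0.6, 4.6, 1.9]
gripper_width: -0.006
finger_force: 1.8
```

```bash
cat > tab.py <<'E'
from h import *
def m(i):
    g=cv2.cvtColor(i[274:293,224:243],cv2.COLOR_BGR2GRAY).astype(float)
    w=np.clip(g-(np.median(g)+20),0,None);v,u=np.mgrid[274:293,224:243]
    col=w[:,6:13].sum(1);return (u*w).sum()/w.sum(),(v*w).sum()/w.sum(),w.sum(),col.round(0)
print(m(cv2.imread("pics/side4.png")))
i=env.snapshot("side")[:,:,::-1];print(m(i))
E
python3 tab.py
```

```text
(np.float64(232.63429137760158), np.float64(285.18731417244794), np.float64(1009.0), array([  0.,   0.,   0.,   0.,   0.,   0.,   0.,   0.,   0.,  95., 180.,
       169., 166., 157.,  77.,   0.,   0.,   0.,   0.]))
(np.float64(232.63919413919413), np.float64(285.1794871794872), np.float64(1092.0), array([  0.,   0.,   0.,   0.,   0.,   0.,   0.,   0.,   0., 106., 194.,
       179., 181., 168.,  86.,   0.,   0.,   0.,   0.]))
```

Emit:
apply_moves([
  [-0.8,0,0,0],
  [-1.6,0,0,0],
  [-2.4,0,0,0],
  [-3.2,0,0,0],
  [-3.5,0,0,0],
])

```text
t: 13.3
ee_pos: [0.4656, 0.0767, 0.0288]
ee_rot: [-3.142, 0.0, 1.358]
wrist_force: [0.3, 4.7, 1.3]
gripper_width: 0.002
finger_force: 2.1
```

```bash
python3 tab.py | tail -2
```

```text
(np.float64(232.62995169082126), np.float64(285.14202898550724), np.float64(1035.0), array([  0.,   0.,   0.,   0.,   0.,   0.,   0.,   0.,   0.,  99., 185.,
       173., 172., 161.,  76.,   0.,   0.,   0.,   0.]))
```

Emit:
apply_moves([
  [-0.8,0,0,0],
  [-1.6,0,0,0],
  [-2.4,0,0,0],
  [-3.2,0,0,0],
  [-3.5,0,0,0],
])

```text
t: 13.85
ee_pos: [0.4648, 0.0733, 0.0288]
ee_rot: [-3.142, 0.0, 1.358]
wrist_force: [0.6, 4.6, 1.7]
gripper_width: 0.001
finger_force: 2.2
```

```bash
python3 tab.py | tail -2
```

```text
(np.float64(232.62752646775746), np.float64(285.19826756496633), np.float64(1039.0), array([  0.,   0.,   0.,   0.,   0.,   0.,   0.,   0.,   0., 103., 186.,
       175., 169., 162.,  80.,   0.,   0.,   0.,   0.]))
```

Emit:
apply_moves([
  [-0.8,0,0,0],
  [-1.6,0,0,0],
  [-2.4,0,0,0],
  [-3.2,0,0,0],
  [-3.5,0,0,0],
])

```text
t: 14.4
ee_pos: [0.4641, 0.07, 0.0288]
ee_rot: [-3.141, -0.0, 1.358]
wrist_force: [0.4, 5.5, 1.0]
gripper_width: 0.003
finger_force: 2.5
```

```bash
python3 tab.py | tail -2
```

```text
(np.float64(232.546346782988), np.float64(284.7742639040349), np.float64(917.0), array([  0.,   0.,   0.,   0.,   0.,   0.,   0.,   0.,  80., 143., 140.,
        90.,  91., 137.,  75.,   0.,   0.,   0.,   0.]))
```

The tab has begun to rise, its top edge up about 1 px, so the pin has moved roughly 1 mm. I'll take smaller steps now.

Emit:
apply_moves([
  [-0.4,0,0,0],
  [-0.8,0,0,0],
  [-1.2,0,0,0],
  [-1.5,0,0,0],
])

```text
t: 14.85
ee_pos: [0.4638, 0.0687, 0.0288]
ee_rot: [3.142, -0.0, 1.358]
wrist_force: [-0.6, 5.1, 0.1]
gripper_width: -0.004
finger_force: 2.6
```

```bash
python3 tab.py | tail -2
```

```text
(np.float64(232.45584988962472), np.float64(284.36975717439293), np.float64(906.0), array([  0.,   0.,   0.,   0.,   0.,   0.,   0.,  81., 127., 121.,  72.,
        52.,  89., 140.,  79.,   0.,   0.,   0.,   0.]))
```

Emit:
apply_moves([
  [-0.4,0,0,0],
  [-0.8,0,0,0],
  [-1.0,0,0,0],
  [-1.0,0,0,0],
])

```text
t: 15.3
ee_pos: [0.4638, 0.0683, 0.0289]
ee_rot: [3.141, -0.001, 1.359]
wrist_force: [0.4, 6.5, 0.5]
gripper_width: 0.002
finger_force: 3.3
```

```bash
python3 tab.py | tail -2
```

```text
(np.float64(232.33627204030228), np.float64(284.60327455919395), np.float64(794.0), array([  0.,   0.,   0.,   0.,   0.,   0.,   0.,  52., 107.,  95.,  61.,
        47.,  87., 137.,  79.,   0.,   0.,   0.,   0.]))
```

Run:
```python
from h import *
i=env.snapshot("side")[:,:,::-1];j=cv2.imread("pics/side4.png");cv2.imwrite("pics/side5.png",i)
f=lambda k:cv2.resize(k[265:305,210:260],None,fx=8,fy=8,interpolation=cv2.INTER_CUBIC)
cv2.imwrite("pics/c5.png",np.hstack([f(j),f(i)]))
o=np.array([.4525,.0172])+.06*np.array([-.213,-.977])
print([proj("side",[*o,z]).round(2) for z in(.05,.055,.061,.063)])
```

```text
[array([233.48, 286.97]), array([233.36, 285.13]), array([233.21, 282.91]), array([233.16, 282.16])]
```

View pics/c5.png

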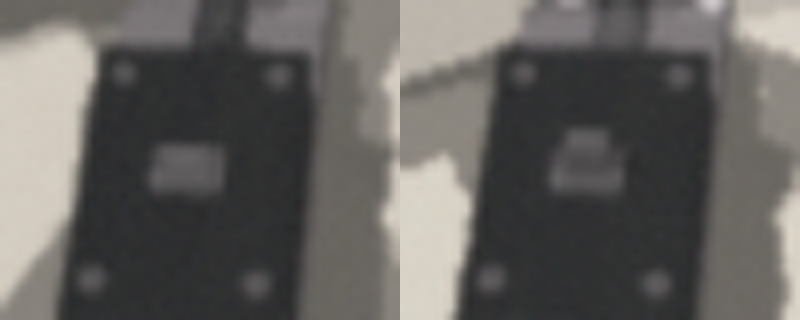

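The tab now stands proud of its base, top face at about (588,138) in the right crop. That is about 282.2 in image rows, close to the row predicted for z = 63 mm. I'll push a little more and watch the force.

Emit:
apply_moves([
  [-0.3,0,0,0],
  [-0.6,0,0,0],
  [-0.6,0,0,0],
  [-0.6,0,0,0],
])

```text
t: 15.8
ee_pos: [0.4639, 0.0683, 0.0289]
ee_rot: [3.141, -0.002, 1.359]
wrist_force: [0.7, 7.2, 0.6]
gripper_width: 0.002
finger_force: 3.8
```

```bash
python3 tab.py | tail -2; python3 d.py .46 .068 .028 1.358
```

```text
(np.float64(232.37384412153236), np.float64(284.6261558784676), np.float64(757.0), array([  0.,   0.,   0.,   0.,   0.,   0.,   0.,  55., 101.,  76.,  49.,
        46.,  89., 138.,  74.,   0.,   0.,   0.,   0.]))
t 15.85 p [0.4638 0.0682 0.0289] yaw 1.359 w -0.0031377197195114645 F [1.19 7.57 0.53] j7 -0.9400281787861925
tool delta mm [-1.05 -3.69  0.91] spin 0.055296937914275424
```

Emit:
apply_moves([
  [-0.4,0,0,0],
  [-0.8,0,0,0],
  [-1.2,0,0,0],
  [-1.2,0,0,0],
])

```text
t: 16.25
ee_pos: [0.4639, 0.0681, 0.0291]
ee_rot: [3.14, -0.004, 1.36]
wrist_force: [0.1, 9.8, 0.0]
gripper_width: 0.001
finger_force: 4.9
```

```bash
python3 tab.py | tail -2; python3 d.py .46 .068 .028 1.358
```

```text
(np.float64(232.34675324675325), np.float64(284.63246753246756), np.float64(770.0), array([  0.,   0.,   0.,   0.,   0.,   0.,   0.,  54., 102.,  75.,  50.,
        51.,  85., 141.,  76.,   0.,   0.,   0.,   0.]))
t 16.3 p [0.4639 0.0681 0.0291] yaw 1.3597 w -0.0011621505092229757 F [ 0.52 10.57  0.48] j7 -0.938028577113013
tool delta mm [-0.91 -3.84  1.07] spin 0.09635293432800925
```

This is the hard stop: force is up to about 10 N with no travel and the tab isn't rising further. I'll back off gently and check.

Emit:
apply_moves([
  [2,0,0,0],
  [5,0,0,0],
  [12,0,0,0],
  [12,0,-30,0],
  [12,0,-70,0],
])

```text
t: 16.8
ee_pos: [0.4639, 0.0767, 0.0981]
ee_rot: [-3.137, 0.003, 1.358]
wrist_force: [1.0, -0.9, -0.2]
gripper_width: -0.002
finger_force: 0.0
```

Emit:
apply_moves([
  [0,0,-30,0],
  [0,0,-50,0],
  [0,0,-50,0],
  [0,0,-50,0],
])

```text
t: 17.2
ee_pos: [0.4656, 0.0768, 0.1485]
ee_rot: [-3.142, 0.001, 1.357]
wrist_force: [0.3, -0.8, -0.1]
gripper_width: 0.001
finger_force: 0.0
```

```bash
python3 tab.py | tail -2; python3 d.py .46 .068 .028 1.358
python3 - <<'E'
from h import *
i=env.snapshot("side")[:,:,::-1]
cv2.imwrite("pics/c6.png",cv2.resize(i[215:315,205:285],None,fx=6,fy=6,interpolation=cv2.INTER_CUBIC))
E
```

```text
(np.float64(232.3049132947977), np.float64(284.5895953757225), np.float64(692.0), array([  0.,   0.,   0.,   0.,   0.,   0.,   0.,  48.,  97.,  84.,  45.,
        41.,  75., 121.,  67.,   0.,   0.,   0.,   0.]))
t 17.25 p [0.4651 0.0768 0.1479] yaw 1.3574 w 0.00102353902499347 F [ 0.15  0.49 -0.03] j7 -0.7921931875790859
tool delta mm [ -9.71  -3.13 119.94] spin -0.034291907148703185
```

View pics/c6.png

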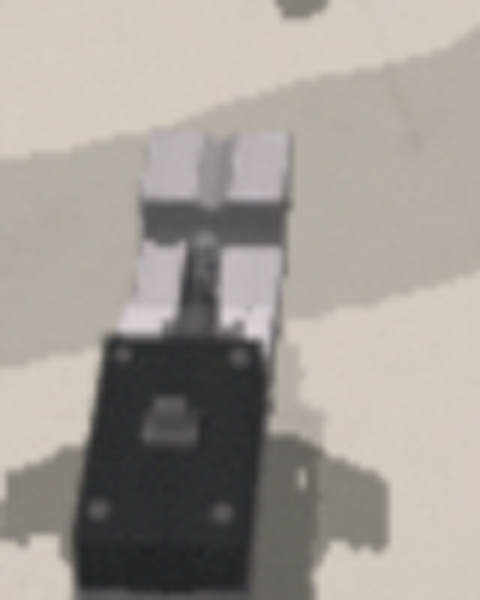

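The handle lies straight in the groove with its tail at about (205,240) in the crop. The tab is still up at (170,405), and the gripper is clear of everything.

```bash
python3 -c "
from rig import env
print(env.sign_off())"
```

```text
the job is handed in; nothing more can be done
None
```

I handed the job in with the handle lying home in the groove, the stop pin pressed to its hard stop (about 10 N at the wrist, drag included), the tab still raised after I let go and the arm clear; no pass/fail result came back.

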